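# Set the burr gap of a bench mill

## Robot

A 6-joint arm with a two-finger parallel gripper is mounted at the origin on the work surface. World frame = base frame: x ahead of the robot, y to its left, z up, the work surface at z = 0. Lengths are in m, angles in rad, forces in N, time in s.
With the tool pointing down it reaches from about 0.35 to 0.975 m from the base axis. Payload 4.9 kg.
Tool frame: the origin (TCP) lies at the very end of the fingers, on their centre line; the grasp point (between the pads) lies manip.grip_point_offset behind it (manip.grip_point_offset is the distance from the TCP to the grasp point, in m); z points along the fingers, y is the direction in which the jaws open and shut (so a half turn about z gives the same grasp; the last joint's range is limited). The gripper opens to 85 mm and grips with 20 to 120 N. Pads are 22 mm wide; open, the fingers measure 114 mm over their backs; the gripper's body (76 mm by 85 mm) begins 54 mm behind the grasp point. The pads swing forward as they close: fully open they stand 13 mm farther back than shut.
Start: joints at [1.044, 0.053, 1.613, -0, 1.476, -0.119], TCP at [0.248, 0.574, 0.231] pointing down, gripper open.
Joint ranges: [-3.01, 3.01], [-1.01, 2.22], [0.06, 2.58], [-1.02, 4.17], [0.09, 2.62], [-3.14, 3.14]. Speed limits (rad/s): [2.57, 2.57, 3.14, 3.14, 3.14, 3.14].

## Interface

Orientations are given as a unit quaternion [w, x, y, z].
In Python, from plant import status, grab_frame, camera_params, ticket, boxes_of, outline_of, manip gives the robot as it stands. The module is installed in compiled form; this text tells all that it offers.
- The arm moves only by the tool play_rows, never from a script. Its argument "deltas" is a list of rows, each a list of 2 entries, a list of its own where there are three numbers: the shift along the world's x, y, z in m, then the turn about the world's z in rad. A call has 1 to 5 rows; each row is the pose to reach, as a shift and turn from the pose commanded when the call began; what a row does not reach only later rows make up. A row lasts 1/8 s, in which the tool goes at most 62.5 mm and 10.7 degrees, less where a joint would pass 70% of its speed; a pose out of reach is approached as far as the arm can. A call with a gripper value outside its range is refused whole. "grip" is the opening, from -1 (shut) to 1 (fully open), set as the call begins (left out, the last holds). The fingers move at their own pace and stop on an object; the grip force is fixed at half the most. Time passes only in rows, so rows that repeat a pose let the fingers close. It gives the time, the measured TCP pose, the force and the opening at its end, in the units of the state.
- status.state(): the state, without advancing time (a new reading comes with each control period).
- grab_frame(name): name is "scene" or "top" or "wrist"; returns (picture, depth): 420x560x3 uint8, blue, green, red; 420x560 float32, m along the optical axis (not along the pixel's ray), 0 where there is no reading.
- camera_params(name): a dict with "mtx" (3x3 intrinsics, pixels), "world_from_camera" (4x4, takes a point from camera to world coordinates). Camera axes: x right, y up, looking along -z (the intrinsics and any distortion apply to the point x, -y, -z); pixel columns grow to the right and rows downward; lengths in m; the calibration is good to about 2 mm. A picture is of the moment at which its call begins: read the wrist's pose just before it. camera_params takes no time and is no camera call; for the wrist camera it gives the pose at the moment of the call.
- ticket.job_done(): hands the job in, once; it reports no verdict.
Trained networks look in the newest picture that a camera, given by its name, has taken for a name from the list of things; names that differ only in an ending like _2 or _b are one class to them, and where a whole thing is asked for, a point or a joint stands for the part that bears it (a point fixed in the world has none). Each returns a list of dicts, best first, with "confidence" (0 to 1); they miss things now and then, are a little off and sometimes report something else, mostly with a low value. They report only what shows in the picture. A call takes as long as a camera call. They do not tell look-alikes from the thing itself.
- boxes_of(camera, name): "box" ([left, top, right, bottom] in pixels, round what is visible of it).
- outline_of(camera, name): "region" (420x560 bool, what is visible of it) and "box" ([left, top, right, bottom] in pixels, round what is visible of it).
The state is a dict: "time": time; "joint_pos": joint angles; "joint_vel": joint speeds; "joint_efforts": joint torques, N m; "tool_pos": TCP position; "tool_rot": TCP orientation; "contact_force": force on the tool from outside, world axes, zero at the start; "ft_torque": the same for the moment, N m; "gripper_width": opening from 0.0 (shut) to 1.0 (fully open).
Only numpy, scipy, OpenCV 4.12 (cv2) and the standard library are available. Lean on these libraries where they do the work, as an engineer would, in place of code of your own. Each camera call takes 0.05 s, during which the arm holds its last target.

## Task

Fit the loose grinding head onto the mill: lower it, without dropping it, over the two pins until it sits fully home, either way round. Then turn its winged adjuster screw clockwise until the burrs touch and it will go no further, and back it off a quarter turn. Finish gripping the adjuster still at that setting, so that I can nip up the lock nut; don't knock over or shove anything else.

Things in the scene. Friction and masses are not known exactly. Their poses are not given: they have to be found in the camera images.
- mill_seat (a point): Bench burr mill, fixed: grey housing 165 x 178 mm, 70 mm high; on it a round grinding chamber (aluminium ring 108 mm outside, 92 inside, dark cone within). The point is on the chamber's upright axis at rim height, 100 mm above the table; z up, -x the front with the chute. Behind (+x) a motor housing 100 mm high, to 166 mm from the axis.
- pin (a point): One of the mill's two upright pins: 10 mm diameter, standing 22 mm above the chamber rim, top 9 mm tapered. The point is on the pin's axis at rim height, 68 mm along mill_seat's +y; the other pin is as far along -y.
- head_hub (a point): Loose grinding head, 0.4 to 0.75 kg, standing upright. The point is the centre of its aluminium hub, half-way up, 56 mm above the table at the start; z up. The hub block has flats 52 mm apart across x (the faces to grip), is 40 mm along y, 36 mm high. A lock nut and the winged adjuster stand on it, to 50 mm above the point and within 20 mm of the axis.
- head_under (a point): Centre of the underside face of the head's plate, 34 mm below head_hub, same axes. The plate is 104 mm (x) by 172 mm (y), 16 mm thick, with a ring burr 82 mm across reaching 22 mm below it. Two 13 mm holes go through it 68 mm along +y and -y. Fully home, the point meets mill_seat, y axes along one line (either way round).
- adjuster_grip (a point): Centre of the adjuster's steel wing on top of the head, half-way up, on the head's axis, 38 mm above head_hub. The wing is an upright bar 40 mm long along x, 12 mm thick along y (the faces to grip), 22 mm high; the lock nut under it, 33 mm over its corners, ends 14 mm below the point. The point turns with the wing.
- adjuster (a joint): Angle of the adjuster screw, rad: 0 is its firm stop with the burrs touching; it grows as the screw is turned counterclockwise seen from above (backed off), up to 5.6; a quarter turn is 1.57. Right-hand thread, 1.5 mm a turn, about 0.08 N m of friction; it stays where it is left.
- catch_cup: Open steel cup, 60 mm across, 40 mm high, in front of the mill under its chute; origin at its base. Not to be disturbed.
- spanner: Flat steel spanner, 170 mm long, lying between mill and head. Not to be disturbed.
- brush: Flat brush with a wooden handle, 170 mm long, lying at the far side. Not to be disturbed.
- jar: Amber jar with steel cap, 68 mm across, 100 mm high, on the left; origin at its base. Not to be disturbed.
- flask: Conical glass flask with cork, 82 mm across, 125 mm high, on the right; origin at its base. Not to be disturbed.
- mortar: White ceramic mortar bowl, 104 mm across, 58 mm high, far left; origin at its base. Not to be disturbed.
- bobbin: Empty wooden bobbin standing on end, 68 mm across, 95 mm high, far right; origin at its base. Not to be disturbed.
There are look-alikes about, which are no part of the job. Leave any red look-alike of the part that bears head_hub alone.

How it is judged:
On the way, in this order (a step that is already met when the one before it is completed fails the run):
1. The grinding head sits fully home on the mill's pins (z of head_under in the frame of mill_seat between -0.004 and 0.003 m and horizontal distance between head_under and mill_seat below 0.0045 m and angle between the y axis of head_under and the y axis of mill_seat, either way round below 0.07 rad and angle between head_hub's own z axis and vertical below 0.05 rad), for 0.2 s.
2. With the head seated, the adjuster is screwed clockwise to its stop (all of step 1 and value of joint adjuster below 0.07 rad), for 0.05 s.
At the end, for the whole second after the job is handed in: The head is seated on the pins (plate within 3 mm of the rim, centred within 4.5 mm, level, turned within 4 degrees of the pins, either way round); the adjuster stands a quarter turn (90 degrees, give or take 15) off its stop and is still; the fingers are still gripping it (over 2 N of contact) (all of step 1 and value of joint adjuster between 1.31 and 1.83 rad and velocity of joint adjuster between -0.15 and 0.15 rad/s and contact force between the fingers and adjuster above 2 N and distance between the grasp point and adjuster_grip below 0.04 m); the arm keeps its last pose, push and grip.
It fails at once if Another thing was shoved (over 40 mm) or knocked over (distance of any of catch_cup, spanner, brush, jar, flask, mortar, bobbin from where it was at the start of the episode above 0.04 m or angle between any of catch_cup, jar, flask, mortar, bobbin's own z axis and vertical above 0.6 rad).
It fails at once if The head was dropped or slammed onto the mill (horizontal distance between head_under and mill_seat below 0.03 m and z of head_under in the frame of mill_seat below 0.02 m and linear speed of head above 0.5 m/s).
It also fails if it takes over 70 s, if anything falls off the work surface, if the arm or the gripper's body presses on something with over 40 N, if the wrist force passes 120 N, or if a joint passes its speed limit or range.

## Working session

There is one attempt and no reset: what is moved stays moved. The work goes in short steps, Python scripts to look and compute and a tool call to move; the robot and the scene stay as the last step left them, time stands still between calls to the robot, and variables do not carry over. Pictures are saved under pics/ and viewed, and the job is handed in when it is done.

Besides the shell and the picture viewer there is one more tool, called after "Request:" as name(argument=value, ...) on one line, values as JSON. play_rows: Moves the arm, as the interface text tells. Its arguments: {"type":"object","properties":{"deltas":{"type":"array"},"grip":{"type":"number"}},"required":["deltas"]}

```bash
mkdir -p pics; ls; python3 - <<'E'
from plant import *
from plant import status, grab_frame, camera_params, manip
import cv2
s=status.state(); print(s); print(manip.grip_point_offset)
for n in("scene","top"):
    p,d=grab_frame(n); cv2.imwrite(f"pics/{n}0.png",p); c=camera_params(n); print(n,c)
E
```

```text
pics
{'time': 0.0, 'joint_pos': array([ 1.04401596e+00,  5.33780948e-02,  1.61431061e+00, -3.65151609e-05,
        1.47598807e+00, -1.19024954e-01]), 'joint_vel': array([-0.00056661, -0.00093836,  0.00150188,  0.001234  ,  0.00127344,
       -0.00041234]), 'joint_efforts': array([ 2.28358172e-04, -3.93656516e+01, -3.70183754e+01,  9.37810341e-06,
        6.58231991e-03,  1.43497907e-06]), 'tool_pos': array([0.24754882, 0.57320123, 0.23003993]), 'tool_rot': array([-3.13433117e-04,  2.02466415e-01,  9.79288652e-01, -9.93973325e-04]), 'contact_force': array([ 0.56761681, -0.17283896, -0.14644854]), 'ft_torque': array([0.04321058, 0.00642002, 0.03781178]), 'gripper_width': 0.9957206634447807}
0.0187
scene {'mtx': array([[537.41281258,   0.        , 273.05582164],
       [  0.        , 537.41281258, 213.70678398],
       [  0.        ,   0.        ,   1.        ]]), 'world_from_camera': array([[ 0.69356233, -0.57298168,  0.43665008,  1.12472299],
       [ 0.72036851,  0.54626199, -0.42739566, -0.61848715],
       [ 0.00636454,  0.61097449,  0.7916247 ,  1.25661177],
       [ 0.        ,  0.        ,  0.        ,  1.        ]])}
top {'mtx': array([[463.55600589,   0.        , 285.48680743],
       [  0.        , 463.55600589, 211.09257335],
       [  0.        ,   0.        ,   1.        ]]), 'world_from_camera': array([[ 1.22361989e-02,  9.84936377e-01, -1.72483648e-01,
         2.94243282e-01],
       [-9.99919921e-01,  1.26097397e-02,  1.07008580e-03,
         1.46383251e-02],
       [ 3.22894033e-03,  1.72456742e-01,  9.85011800e-01,
         1.34628547e+00],
       [ 0.00000000e+00,  0.00000000e+00,  0.00000000e+00,
         1.00000000e+00]])}
```

View pics/scene0.png

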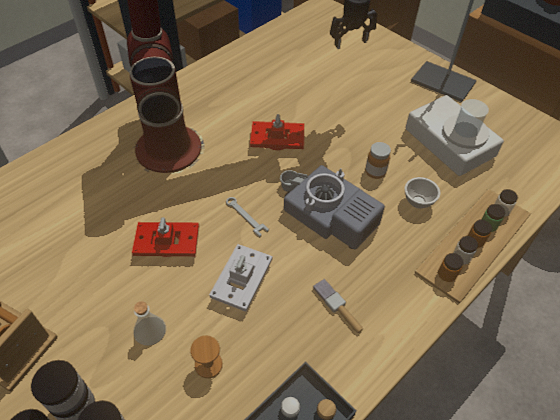

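View pics/top0.png

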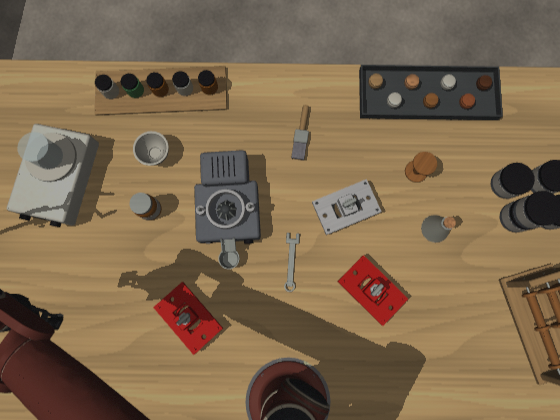

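Grey head is at about top (347,207), mill chamber at (226,209), and red look-alikes at (188,318) and (374,290). Next, point-cloud measurements.

```bash
cat > h.py <<'E'
import numpy as np, cv2
from plant import status, grab_frame, camera_params, ticket, boxes_of, outline_of, manip
def cloud(d,c):
    K=c["mtx"];T=c["world_from_camera"]
    v,u=np.mgrid[0:d.shape[0],0:d.shape[1]]
    x=(u-K[0,2])/K[0,0]*d; y=(v-K[1,2])/K[1,1]*d
    P=np.stack([x,-y,-d],-1)@T[:3,:3].T+T[:3,3]
    P[d==0]=np.nan
    return P
def snap(n,f):
    c=camera_params(n); p,d=grab_frame(n); cv2.imwrite(f"pics/{f}.png",p); np.savez(f"/tmp/{f}.npz",p=p,d=d,K=c["mtx"],T=c["world_from_camera"])
    return p,d,c,cloud(d,c)
def load(f):
    z=np.load(f"/tmp/{f}.npz"); c=dict(mtx=z["K"],world_from_camera=z["T"]); return z["p"],z["d"],c,cloud(z["d"],c)
def proj(P,c):
    T=np.linalg.inv(c["world_from_camera"]);q=np.asarray(P)@T[:3,:3].T+T[:3,3]
    K=c["mtx"];return np.stack([K[0,0]*q[...,0]/-q[...,2]+K[0,2],-K[1,1]*q[...,1]/-q[...,2]+K[1,2]],-1)
def rect(pts): 
    m=cv2.minAreaRect(pts.astype(np.float32)*1000); return m
def circ(xy):
    A=np.c_[2*xy,np.ones(len(xy))];s=np.linalg.lstsq(A,(xy**2).sum(1),rcond=None)[0];return s[:2],np.sqrt(s[2]+s[0]**2+s[1]**2)
E
python3 - <<'E'
from h import *
for n in ("top","scene"):
    p,d,c,P=snap(n,n+"1")
    print(n,"table z",np.nanmedian(P[...,2]))
    for nm in ("head_hub","catch_cup","spanner","brush","jar","flask","mortar","bobbin"):
        r=outline_of(n,nm)
        for o in r[:4]:
            q=P[o["region"]]; q=q[~np.isnan(q[:,0])]
            print(n,nm,round(o["confidence"],2),o["box"],np.median(q,0).round(3),q[:,2].max().round(3), rect(q[:,:2]) if nm=="head_hub" else "")
E
```

```text
top table z 0.0024621153307244903
top head_hub 0.93 [309.3, 182.8, 381.0, 234.9] [ 0.536 -0.157  0.04 ] 0.11 ((545.0015869140625, -165.54934692382812), (112.89379119873047, 186.8617706298828), 23.018789291381836)
top head_hub 0.64 [338.5, 258.4, 408.5, 327.3] [ 0.3   -0.229  0.04 ] 0.112 ((301.26373291015625, -236.74253845214844), (183.22943115234375, 113.65391540527344), 47.27626419067383)
top catch_cup 0.78 [220.2, 249.4, 235.3, 266.4] [0.386 0.175 0.009] 0.052 
top catch_cup 0.24 [309.8, 182.8, 377.7, 234.9] [ 0.536 -0.158  0.04 ] 0.11 
top spanner 0.84 [287.9, 234.7, 297.7, 287.5] [ 0.4   -0.004  0.009] 0.018 
top brush 0.88 [292.5, 104.6, 309.5, 161.5] [ 0.75 -0.03  0.02] 0.029 
top jar 0.64 [128.4, 193.3, 158.8, 221.8] [0.521 0.401 0.099] 0.112 
top flask 0.57 [420.2, 213.0, 455.9, 243.5] [ 0.475 -0.41   0.045] 0.132 
top mortar 0.65 [133.6, 133.8, 167.2, 166.6] [0.707 0.414 0.034] 0.067 
top bobbin 0.71 [404.0, 151.4, 435.8, 184.9] [ 0.649 -0.369  0.094] 0.105 
scene table z -0.00010534836189202146
scene head_hub 0.86 [250.1, 113.1, 306.7, 149.5] [0.235 0.269 0.038] 0.11 ((197
[... 285 characters left out ...]
d_hub 0.72 [210.1, 244.1, 273.9, 311.4] [ 0.55  -0.173  0.039] 0.109 ((530.3043212890625, -152.9326629638672), (119.73004150390625, 201.26048278808594), 23.374452590942383)
scene catch_cup 0.69 [280.0, 170.1, 298.4, 188.6] [0.378 0.175 0.026] 0.061 
scene spanner 0.73 [225.1, 197.7, 266.0, 235.7] [ 0.386 -0.005  0.007] 0.016 
scene brush 0.94 [315.7, 280.2, 359.5, 330.3] [ 0.757 -0.035  0.018] 0.028 
scene jar 0.79 [368.1, 146.4, 387.7, 179.5] [0.542 0.392 0.073] 0.107 
scene flask 0.32 [316.0, 281.2, 364.0, 330.1] [ 0.755 -0.035  0.018] 0.028 
scene mortar 0.84 [405.1, 181.6, 441.0, 207.3] [0.696 0.422 0.039] 0.065 
scene bobbin 0.93 [191.1, 337.1, 224.3, 378.6] [ 0.664 -0.378  0.093] 0.102
```

```bash
python3 - <<'E'
from h import *
for n in ("top1","scene1"):
    p,d,c,P=load(n)
    x,y,z=P[...,0],P[...,1],P[...,2]
    off={"top1":.0024,"scene1":0}[n]
    z=z-off
    R=(np.hypot(x-.54,y+.16)<.12)
    m=R&(abs(z-.038)<.006); print(n,"plate",m.sum(),rect(np.c_[x[m],y[m]]),np.median(z[m]))
    m=R&(z>.085);print("wing",m.sum(),rect(np.c_[x[m],y[m]]),np.median(z[m]))
    m=R&(z>.066)&(z<.08);print("hub",m.sum(),rect(np.c_[x[m],y[m]]))
    R=(np.hypot(x-.52,y-.17)<.16)
    m=R&(abs(z-.100)<.006)&(x<.58); print("rim",m.sum(),rect(np.c_[x[m],y[m]]),np.c_[x[m],y[m]].mean(0))
    m=R&(z>.110)&(x<.60); print("pins",m.sum(),np.c_[x[m],y[m],z[m]].round(3)[:40])
    for a,b in((.064,.075),(.09,.115)): 
        m=R&(z>a)&(z<b); print("box",a,m.sum(),rect(np.c_[x[m],y[m]]))
    if n=="top1":
        cv2.imwrite("pics/crop_top.png",cv2.resize(p[140:280,180:390],None,fx=3.8,fy=3.8,interpolation=2))
    else: cv2.imwrite("pics/crop_scene.png",cv2.resize(p[150:320,200:400],None,fx=3.5,fy=3.5,interpolation=2))
E
```

```text
top1 plate 1625 ((538.7234497070312, -161.09835815429688), (104.48590850830078, 173.1884002685547), 23.376253128051758) 0.03736592961695591
wing 73 ((538.0222778320312, -160.86830139160156), (15.85240650177002, 38.67399215698242), 21.817092895507812) 0.10311714769388743
hub 184 ((538.4597778320312, -160.66664123535156), (51.869300842285156, 39.92438888549805), 23.329261779785156)
rim 493 ((517.5020751953125, 178.83363342285156), (129.8020477294922, 107.61041259765625), 56.311492919921875) [0.51676585 0.17837288]
pins 24 [[0.524 0.114 0.121]
 [0.523 0.111 0.124]
 [0.525 0.109 0.115]
 [0.521 0.114 0.12 ]
 [0.521 0.111 0.123]
 [0.522 0.109 0.113]
 [0.523 0.107 0.11 ]
 [0.519 0.114 0.116]
 [0.519 0.111 0.119]
 [0.518 0.109 0.121]
 [0.52  0.107 0.111]
 [0.514 0.248 0.12 ]
 [0.513 0.244 0.126]
 [0.515 0.243 0.116]
 [0.517 0.112 0.111]
 [0.511 0.248 0.121]
 [0.511 0.245 0.119]
 [0.513 0.244 0.112]
 [0.509 0.248 0.117]
 [0.509 0.246 0.115]
 [0.509 0.243 0.115]
 [0.51  0.241 0.111]
 [0.507 0.246 0.112]
 [0.507 0.244 0.113]]
box 0.064 2542 ((529.3920288085938, 179.4058380126953), (242.79473876
[... 764 characters left out ...]
.119]
 [0.516 0.244 0.119]
 [0.519 0.244 0.121]
 [0.517 0.251 0.115]
 [0.513 0.243 0.114]
 [0.516 0.243 0.116]
 [0.518 0.246 0.115]
 [0.517 0.251 0.11 ]
 [0.52  0.239 0.117]
 [0.52  0.244 0.114]
 [0.527 0.107 0.126]
 [0.525 0.114 0.118]
 [0.521 0.11  0.114]
 [0.524 0.111 0.116]
 [0.53  0.108 0.124]
 [0.529 0.114 0.118]
 [0.525 0.106 0.117]
 [0.528 0.106 0.119]
 [0.527 0.111 0.115]
 [0.529 0.114 0.114]
 [0.526 0.109 0.11 ]
 [0.529 0.11  0.113]
 [0.53  0.109 0.11 ]]
box 0.064 1483 ((541.1070556640625, 179.56983947753906), (253.6315155029297, 182.71604919433594), 5.060628890991211)
box 0.09 1673 ((571.82861328125, 187.1144256591797), (210.51214599609375, 159.41639709472656), 10.968835830688477)
```

View pics/crop_top.png

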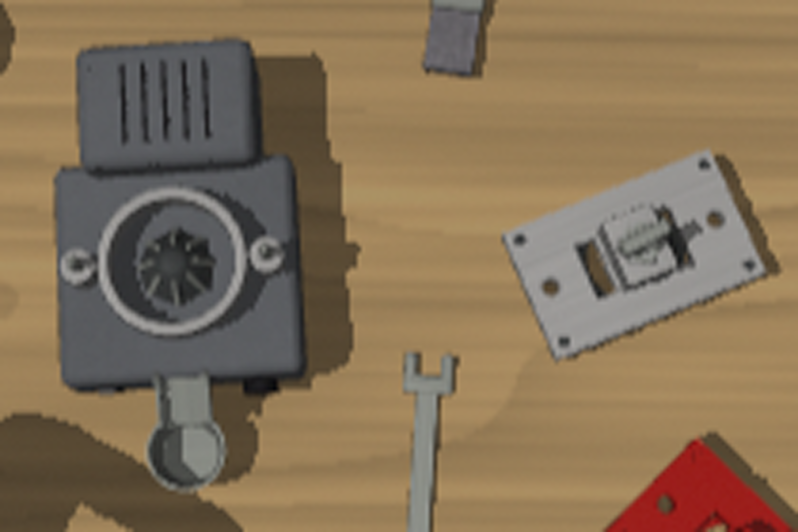

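View pics/crop_scene.png

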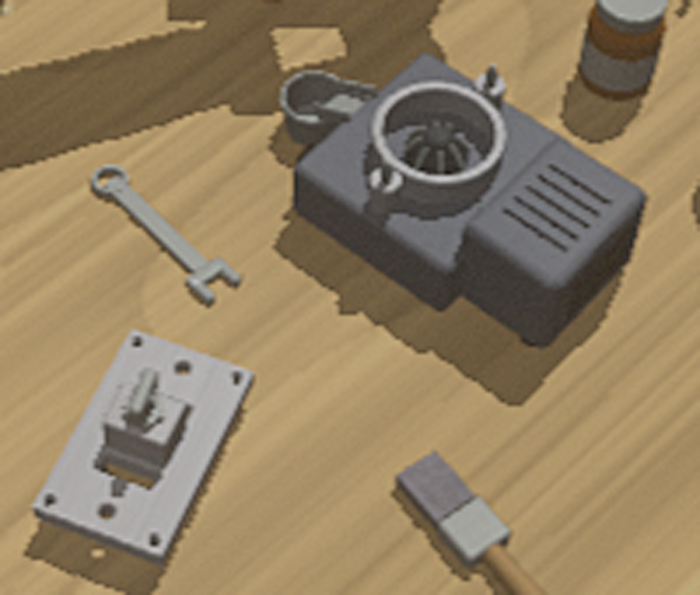

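Averaging the views, the head is near (0.540,-0.161) with yaw 23.4°, and the mill is near (0.518,0.178) with yaw about 4.7°. I'll hover over the mill first and refine with the wrist camera.

Request:
play_rows(deltas=[[[0.04, -0.05, 0.02], -0.15], [[0.08, -0.1, 0.04], -0.3], [[0.12, -0.15, 0.06], -0.45], [[0.15, -0.2, 0.08], -0.6], [[0.18, -0.25, 0.08], -0.75]], grip=1)

```text
time: 1.62
tool_pos: [0.4251, 0.3294, 0.3132]
tool_rot: [0.001, 0.549, 0.836, 0.002]
contact_force: [1.9, 0.2, -0.1]
gripper_width: 0.997
```

Request:
play_rows(deltas=[[[0.03, -0.05, 0.01], -0.12], [[0.06, -0.1, 0.01], -0.24], [[0.09, -0.145, 0.01], -0.33], [[0.09, -0.145, 0.01], -0.33], [[0.09, -0.145, 0.01], -0.33]])

```text
time: 2.25
tool_pos: [0.5135, 0.1859, 0.3208]
tool_rot: [-0.0, 0.677, 0.736, 0.0]
contact_force: [-0.1, 0.6, 0.5]
gripper_width: 1.002
```

```bash
python3 - <<'E'
from h import *
s=status.state();print(s["time"],s["tool_pos"],s["tool_rot"],s["joint_pos"])
p,d,c,P=snap("wrist","w1"); print(c)
print(d[d>0].min(),d.max())
E
```

```text
2.25 [0.51348124 0.18585874 0.32080394] [-2.99851753e-04  6.77056509e-01  7.35930970e-01  4.57134628e-05] [ 2.10709454e-01 -1.73445358e-01  1.68219592e+00  5.43264296e-04
  1.63311413e+00  1.27458080e-01]
{'mtx': array([[366.18999115,   0.        , 281.42047965],
       [  0.        , 366.18999115, 208.74577343],
       [  0.        ,   0.        ,   1.        ]]), 'world_from_camera': array([[ 9.96445524e-01, -8.07394095e-02, -2.40305135e-02,
         5.08259214e-01],
       [ 8.42371112e-02,  9.57226176e-01,  2.76807077e-01,
         2.56056357e-01],
       [ 6.53396626e-04, -2.77847434e-01,  9.60624993e-01,
         4.63651343e-01],
       [ 0.00000000e+00,  0.00000000e+00,  0.00000000e+00,
         1.00000000e+00]])}
0.05998304 0.5813915
```

View pics/w1.png

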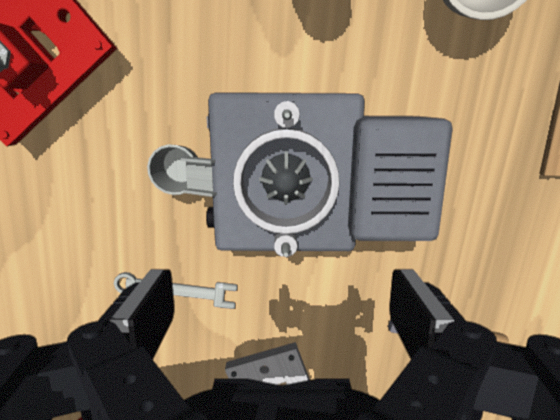

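```bash
cat >> h.py <<'E'
from scipy.optimize import minimize
def mill(P,g=(.518,.178),ztop=.1,show=True):
    x,y,z=P[...,0],P[...,1],P[...,2]
    R=np.hypot(x-g[0],y-g[1])<.075
    m=R&(abs(z-ztop)<.005); q=np.c_[x[m],y[m]]
    f=lambda c:np.mean(np.minimum((np.hypot(*(q-c).T)-.050)**2,.007**2))
    r=min((minimize(f,np.array(g)+[a,b],method="Nelder-Mead",options=dict(xatol=1e-5,fatol=1e-12)) for a in(-.004,.004) for b in (-.004,.004)),key=lambda r:r.fun)
    c=r.x; rr=np.hypot(*(q-c).T); k=rr<.057
    out=[c,np.median(z[m]),rr[k].min(),rr[k].max()]
    pins=[]
    for sgn in(1,-1):
        gp=c+sgn*.068*np.array([-np.sin(.08),np.cos(.08)])
        mm=(np.hypot(x-gp[0],y-gp[1])<.010)&(z>ztop+.010)
        pins.append((np.c_[x[mm],y[mm],z[mm]].mean(0),mm.sum()))
    return out,pins
def headfit(P,g=(.54,-.161),zb=0):
    x,y,z=P[...,0],P[...,1],P[...,2]-zb
    R=(np.hypot(x-g[0],y-g[1])<.12)
    o={}
    for n,a,b in(("plate",.032,.044),("hub",.068,.080),("wing",.09,.12)):
        m=R&(z>a)&(z<b); o[n]=(m.sum(),rect(np.c_[x[m],y[m]]),np.median(z[m]),np.median(x[m]),np.median(y[m]))
    return o
E
python3 - <<'E'
from h import *
p,d,c,P=load("w1")
o,pins=mill(P);print(o,pins)
a,b=pins[0][0],pins[1][0]; print((a+b)/2, np.hypot(*(a-b)[:2]), np.degrees(np.arctan2(-(a-b)[0],(a-b)[1])))
x,y,z=P[...,0],P[...,1],P[...,2]
m=(np.hypot(x-.518,y-.178)<.14)&(abs(z-.07)<.006);print("house",rect(np.c_[x[m],y[m]]),np.median(z[m]))
m=(abs(z)<.01)&(x>.3);print("table",np.median(z[m]))
for q in [(280,114),(287,114)]: pass
cv2.imwrite("pics/w1c.png",cv2.resize(p[80:270,190:390],None,fx=3,fy=3,interpolation=2))
E
```

```text
[array([0.51944724, 0.1791406 ]), np.float64(0.09980029366887444), np.float64(0.0005025577021887928), np.float64(0.056991263724175026)] [(array([0.51394891, 0.24633713, 0.11821953]), np.int64(89)), (array([0.52461309, 0.11280272, 0.11687538]), np.int64(83))]
[0.519281   0.17956993 0.11754746] 0.13395956739636516 4.566002211744873
house ((506.467529296875, 178.37313842773438), (189.73516845703125, 175.9822235107422), 4.507355213165283) 0.07001271947832177
table 0.00019640084723918094
```

View pics/w1c.png

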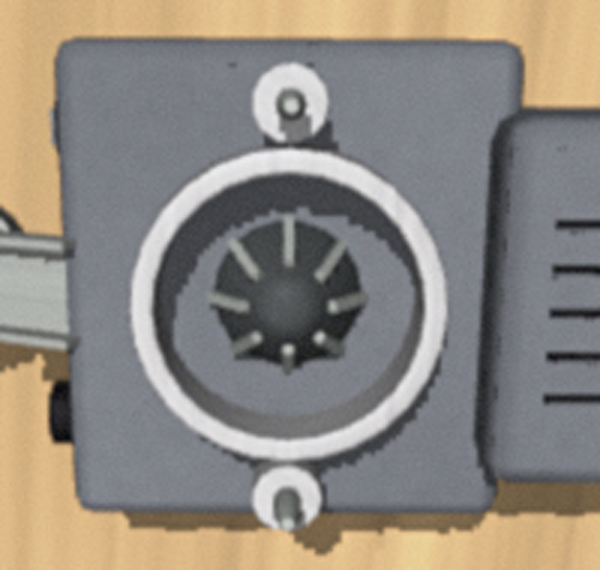

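Mill measured at (0.519,0.179), yaw 4.6°; ring and pins agree. Next is the head.

Request:
play_rows(deltas=[[[0.0, -0.06, 0], 0.07], [[0.01, -0.12, 0], 0.15], [[0.01, -0.18, 0], 0.22], [[0.02, -0.24, -0.02], 0.3], [[0.02, -0.3, -0.04], 0.325]])

```text
time: 2.92
tool_pos: [0.5341, -0.1124, 0.2817]
tool_rot: [0.001, 0.547, 0.837, 0.0]
contact_force: [0.6, 0.2, -0.8]
gripper_width: 1.0
```

Request:
play_rows(deltas=[[[0.0, -0.04, -0.01], 0], [[0.0, -0.04, -0.01], 0], [[0.0, -0.04, -0.01], 0]])

```text
time: 3.3
tool_pos: [0.534, -0.1507, 0.2719]
tool_rot: [0.0, 0.548, 0.836, 0.0]
contact_force: [0.7, 0.6, 0.7]
gripper_width: 0.998
```

```bash
python3 - <<'E'
from h import *
s=status.state();print(s["time"],s["tool_pos"],s["tool_rot"],s["joint_pos"])
p,d,c,P=snap("wrist","w2")
print(headfit(P))
cv2.imwrite("pics/w2c.png",cv2.resize(p[60:290,160:420],None,fx=3,fy=2.6,interpolation=2))
E
```

```text
3.3 [ 0.53402692 -0.15073943  0.27193482] [1.08421525e-04 5.48373895e-01 8.36233191e-01 3.30574826e-04] [-4.09545257e-01 -1.36123926e-01  1.72880053e+00  6.14800060e-04
  1.54858995e+00 -8.19518183e-01]
{'plate': (np.int64(12391), ((541.0797119140625, -162.32896423339844), (104.27132415771484, 172.4508819580078), 23.445405960083008), np.float64(0.038137591873043386), np.float64(0.5374891183847461), np.float64(-0.14719481964359918)), 'hub': (np.int64(1469), ((540.8057250976562, -161.5741424560547), (51.80262756347656, 40.134117126464844), 24.05704116821289), np.float64(0.07402114906692808), np.float64(0.5389156672954711), np.float64(-0.15852949833988628)), 'wing': (np.int64(652), ((540.50048828125, -161.79905700683594), (16.10865592956543, 40.052181243896484), 22.85298728942871), np.float64(0.10471560997068902), np.float64(0.5398863179106892), np.float64(-0.1600761923924961))}
```

View pics/w2.png

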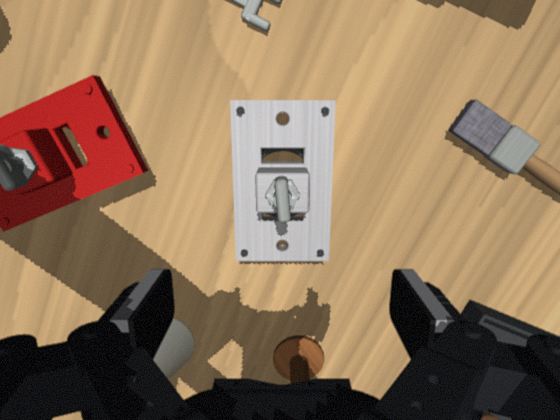

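Head at (0.541,-0.162), yaw 23.45°, matching the tool yaw. Descending over the hub.

Request:
play_rows(deltas=[[[0.007, -0.011, -0.04], 0], [[0.007, -0.011, -0.08], 0], [[0.007, -0.011, -0.12], 0], [[0.007, -0.011, -0.16], 0], [[0.007, -0.011, -0.16], 0]])

```text
time: 3.98
tool_pos: [0.5386, -0.1606, 0.1084]
tool_rot: [-0.003, 0.548, 0.836, -0.0]
contact_force: [-0.4, 0.4, 0.4]
gripper_width: 1.001
```

Request:
play_rows(deltas=[[[0, 0, -0.02], 0], [[0, 0, -0.04], 0], [[0, 0, -0.06], 0], [[0, 0, -0.07], 0], [[0, 0, -0.07], 0]])

```text
time: 4.6
tool_pos: [0.5399, -0.163, 0.0403]
tool_rot: [-0.001, 0.549, 0.836, -0.0]
contact_force: [-0.0, 0.1, 1.1]
gripper_width: 1.006
```

```bash
python3 - <<'E'
from h import *
s=status.state();print(s["time"],s["tool_pos"],s["tool_rot"],s["contact_force"])
p,d,c,P=snap("wrist","w3")
E
```

```text
4.6 [ 0.53990727 -0.1630056   0.04025898] [-1.14807063e-03  5.49277116e-01  8.35639457e-01 -1.73006462e-04] [-0.03266322  0.06776815  1.0566642 ]
```

View pics/w3.png

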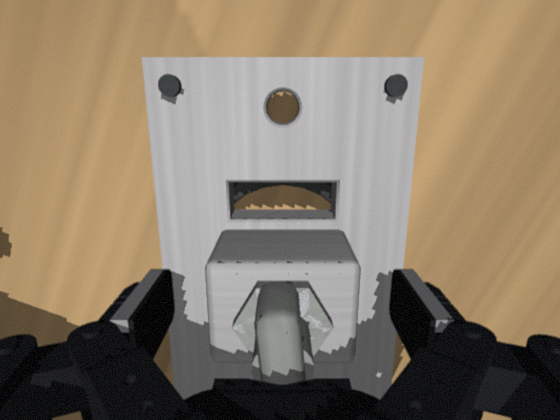

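Hub is centred between the pads (about x=282), and the plate hole is visible at (282,106). Closing now.

Request:
play_rows(deltas=[[[0, 0, 0.002], 0], [[0, 0, 0.002], 0], [[0, 0, 0.002], 0], [[0, 0, 0.002], 0], [[0, 0, 0.002], 0]], grip=-1)

```text
time: 5.28
tool_pos: [0.5416, -0.1639, 0.045]
tool_rot: [0.001, 0.549, 0.836, -0.0]
contact_force: [-1.1, -1.2, 5.4]
gripper_width: 0.598
```

Request:
play_rows(deltas=[[[0, 0, 0], 0], [[0, 0, 0], 0], [[0, 0, 0.001], 0], [[0, 0, 0.002], 0], [[0, 0, 0.003], 0]])

```text
time: 5.9
tool_pos: [0.5395, -0.1626, 0.0452]
tool_rot: [-0.001, 0.549, 0.836, -0.0]
contact_force: [0.3, -0.5, -6.0]
gripper_width: 0.6
```

```bash
python3 - <<'E'
from h import *
s=status.state();print(s["time"],s["tool_pos"],s["tool_rot"],s["contact_force"],s["ft_torque"],s["gripper_width"])
E
```

```text
5.9 [ 0.53947026 -0.16261982  0.04522134] [-1.49979960e-03  5.49215320e-01  8.35679522e-01 -1.38071285e-04] [ 0.25123545 -0.47633529 -5.96573362] [-0.0197839   0.01949492 -0.02465311] 0.5999199289325119
```

Request:
play_rows(deltas=[[[0, 0, 0.02], 0], [[0, 0, 0.045], 0], [[0, 0, 0.07], 0], [[0, 0, 0.095], 0], [[0, 0, 0.12], 0]])

```text
time: 6.52
tool_pos: [0.5401, -0.1629, 0.1678]
tool_rot: [-0.0, 0.549, 0.836, -0.0]
contact_force: [0.3, 0.2, -4.6]
gripper_width: 0.594
```

Request:
play_rows(deltas=[[[0, 0, 0.02], 0], [[0, 0, 0.03], 0], [[0, 0, 0.03], 0], [[0, 0, 0.03], 0], [[0, 0, 0.03], 0]])

```text
time: 7.15
tool_pos: [0.54, -0.163, 0.1951]
tool_rot: [-0.001, 0.549, 0.836, -0.0]
contact_force: [0.7, 0.3, -5.3]
gripper_width: 0.598
```

```bash
python3 - <<'E'
from h import *
for i in range(4):
    s=status.state();print(s["time"],s["tool_pos"],s["contact_force"],s["ft_torque"],s["gripper_width"])
    p,d,c,P=snap("wrist","w4")
E
```

```text
7.15 [ 0.54000557 -0.1629707   0.19508719] [ 0.74588265  0.29488838 -5.34580081] [-0.03628     0.00572558 -0.03568251] 0.597892637441872
7.2 [ 0.5401738  -0.16302078  0.19535575] [ 0.15092644 -0.89698661 -5.07709815] [ 0.06298101 -0.00969554 -0.01062497] 0.5935148078966886
7.25 [ 0.5402987  -0.16307155  0.19560774] [ 0.40981926  0.12899023 -5.54058402] [-0.00693908 -0.04394409 -0.03461113] 0.5966141099022312
7.3 [ 0.54039261 -0.16312311  0.19579971] [-0.32548259 -0.23272516 -5.54183912] [-0.01762065 -0.01036527 -0.03358321] 0.598327917665364
```

View pics/w4.png

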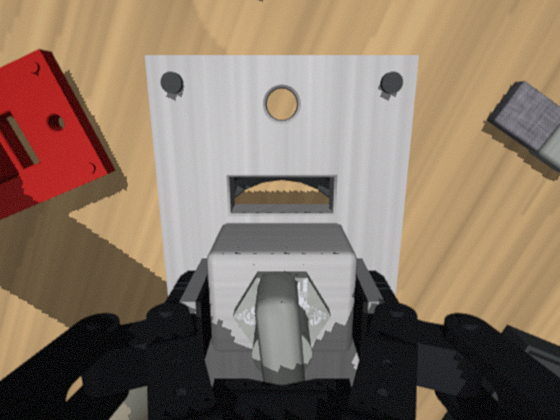

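```bash
cat >> h.py <<'E'
def held(P,p,c,zmin,zmax,hole=(282,103),v=(40,215),u=(130,430)):
    # plate top points seen
    z=P[...,2]; m=np.zeros(z.shape,bool); m[v[0]:v[1],u[0]:u[1]]=True
    m&=(z>zmin)&(z<zmax); q=P[m]
    A=np.c_[q[:,:2],np.ones(len(q))]; k=np.linalg.lstsq(A,q[:,2],rcond=None)[0]
    res=q[:,2]-A@k; k=np.linalg.lstsq(A[abs(res)<.002],q[abs(res)<.002,2],rcond=None)[0]
    return m,q,k
def ray(u,v,c,z):
    K=c["mtx"];T=c["world_from_camera"]
    r=T[:3,:3]@np.array([(u-K[0,2])/K[0,0],-(v-K[1,2])/K[1,1],-1]); t=(z-T[2,3])/r[2]; return T[:3,3]+t*r
E
python3 - <<'E'
from h import *
p,d,c,P=load("w4")
print(np.nanmedian(P[60:160,180:260,2]))
z0=np.nanmedian(P[60:160,180:260,2])
m,q,k=held(P,p,c,z0-.006,z0+.006); print("plane slope",k, m.sum())
r=rect(q[:,:2]);print(r)
# left/right plate edges by row
L=[];Rr=[]
for v in range(70,200,3):
    u=np.where(m[v])[0]; L.append(P[v,u[0],:2]);Rr.append(P[v,u[-1],:2])
L=np.array(L);Rr=np.array(Rr)
for E_ in(L,Rr):
    vx,vy,x0,y0=cv2.fitLine(E_.astype(np.float32),cv2.DIST_HUBER,0,.001,.001).ravel(); print("edge yaw",np.degrees(np.arctan2(-vx,vy))%180,x0,y0)
cl=(L+Rr)/2;vx,vy,x0,y0=cv2.fitLine(cl.astype(np.float32),cv2.DIST_HUBER,0,.001,.001).ravel();print("centre",np.degrees(np.arctan2(-vx,vy))%180,x0,y0,np.median(np.hypot(*(L-Rr).T)))
# hole centre
g=cv2.cvtColor(p,cv2.COLOR_BGR2HSV)
dd=abs(P[...,2]-z0)>.003; dd[:80]=0;dd[125:]=0;dd[:,:255]=0;dd[:,310:]=0
vv,uu=np.where(dd);print("hole px (depth)",uu.mean(),vv.mean(),dd.sum(),uu.min(),uu.max(),vv.min(),vv.max())
cv2.imwrite("pics/w4c.png",cv2.resize(p[75:130,250:315],None,fx=8,fy=8,interpolation=2))
h=ray(uu.mean(),vv.mean(),c,z0);print("hole",h)
print(c["world_from_camera"])
E
```

```text
0.18910873125204036
plane slope [-0.00197606  0.00362559  0.1904869 ] 37112
((518.9278564453125, -111.7676773071289), (104.93236541748047, 64.37489318847656), 23.544912338256836)
edge yaw 23.404236 0.46823466 -0.1251857
edge yaw 23.641312 0.5648456 -0.08744202
centre 23.523575 0.5172738 -0.108039364 0.10366837298802059
hole px (depth) 281.4242068155112 103.63337250293772 851 266 302 87 120
hole [ 0.51322852 -0.09876007  0.18910873]
[[ 9.17500193e-01 -3.82019185e-01 -1.10701117e-01  5.13076910e-01]
 [ 3.97735257e-01  8.81417642e-01  2.54773637e-01 -9.85063472e-02]
 [ 2.45500271e-04 -2.77784598e-01  9.60643356e-01  3.38704343e-01]
 [ 0.00000000e+00  0.00000000e+00  0.00000000e+00  1.00000000e+00]]
```

View pics/w4c.png

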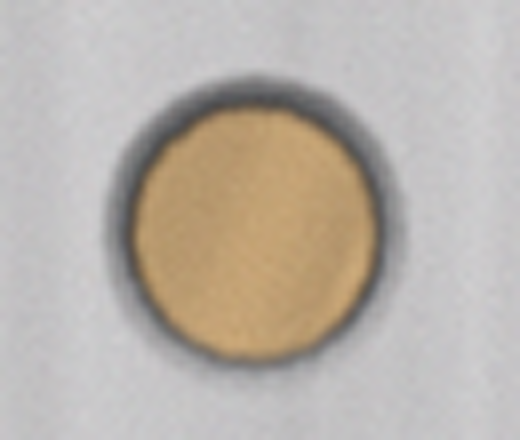

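Held head: centre (0.5403,-0.161), yaw 23.5°, level. Move over the mill by about (-0.0217,+0.3405), turning -0.331.

Request:
play_rows(deltas=[[[-0.002, 0.03, 0], -0.03], [[-0.004, 0.07, 0], -0.08], [[-0.007, 0.115, 0], -0.13], [[-0.01, 0.16, 0], -0.18], [[-0.013, 0.205, 0], -0.23]])

```text
time: 7.98
tool_pos: [0.5275, 0.0431, 0.1966]
tool_rot: [0.0, 0.642, 0.767, 0.0]
contact_force: [0.6, -0.3, -4.6]
gripper_width: 0.595
```

Request:
play_rows(deltas=[[[-0.003, 0.045, 0], -0.05], [[-0.006, 0.085, 0], -0.08], [[-0.008, 0.115, 0], -0.101], [[-0.0087, 0.1355, 0], -0.101], [[-0.0087, 0.1355, 0], -0.101]])

```text
time: 8.6
tool_pos: [0.5187, 0.1784, 0.1965]
tool_rot: [-0.0, 0.679, 0.735, -0.0]
contact_force: [-0.0, -0.2, -5.8]
gripper_width: 0.595
```

Request:
play_rows(deltas=[[[0, 0, -0.01], 0], [[0, 0, -0.01], 0], [[0, 0, -0.01], 0], [[0, 0, -0.01], 0]])

```text
time: 9.1
tool_pos: [0.5192, 0.1769, 0.1868]
tool_rot: [0.0, 0.68, 0.734, 0.0]
contact_force: [0.3, 0.6, -5.3]
gripper_width: 0.598
```

```bash
python3 - <<'E'
from h import *
s=status.state();print(s["time"],s["tool_pos"],s["tool_rot"],s["contact_force"],s["ft_torque"],s["gripper_width"])
p,d,c,P=snap("wrist","w5"); snap("scene","s5")
z0=np.nanmedian(P[60:160,180:260,2]);print(z0)
h=ray(281.8,103,c,z0);print("hole",h)
q,_,_,_=load("s5"); 
cv2.imwrite("pics/s5c.png",cv2.resize(q[60:260,220:420],None,fx=3,fy=3,interpolation=2))
E
```

```text
9.1 [0.5192067  0.1768839  0.18679207] [1.41232308e-04 6.79604296e-01 7.33578871e-01 1.47948890e-04] [ 0.30615819  0.55325851 -5.26464645] [-0.03215006  0.0359122   0.04116748] 0.5979467121520965
0.17999354707593923
hole [0.51472717 0.2470675  0.17999355]
```

View pics/w5.png

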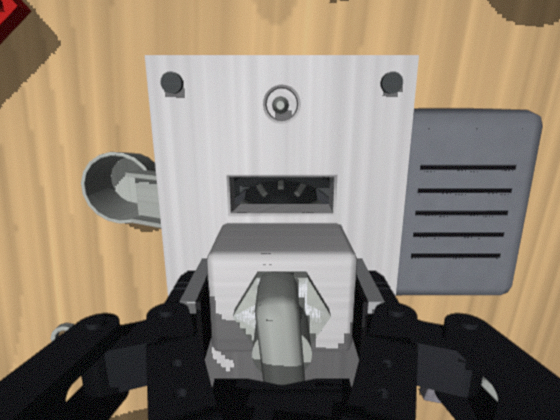

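View pics/s5c.png

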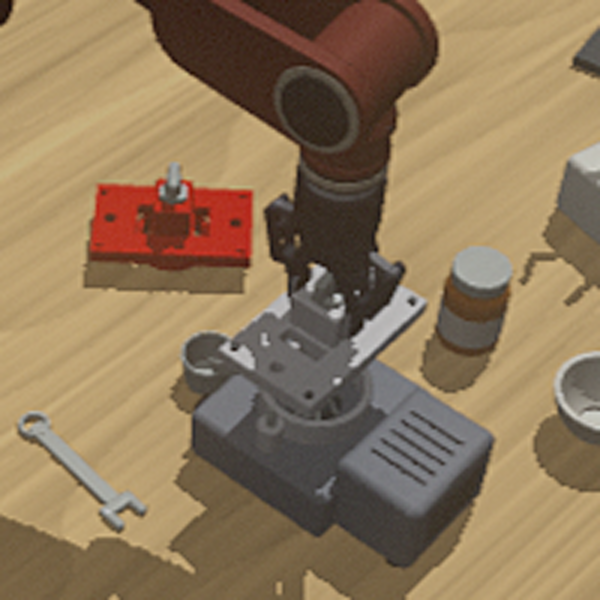

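Pin shows through the hole at (280.5,103.5), with the hole at (281.8,103), so it is about 0.7 mm off in x. I'll correct that and lower slowly.

Request:
play_rows(deltas=[[[-0.0006, 0, -0.01], 0], [[-0.0006, 0, -0.02], 0], [[-0.0006, 0, -0.03], 0], [[-0.0006, 0, -0.036], 0], [[-0.0006, 0, -0.036], 0]])

```text
time: 9.82
tool_pos: [0.5179, 0.1771, 0.1495]
tool_rot: [-0.001, 0.679, 0.734, -0.001]
contact_force: [0.2, 0.3, -5.4]
gripper_width: 0.599
```

```bash
python3 - <<'E'
from h import *
s=status.state();print(s["time"],s["tool_pos"],s["tool_rot"],s["contact_force"],s["ft_torque"],s["gripper_width"])
p,d,c,P=snap("wrist","w6")
z0=np.nanmedian(P[60:160,180:260,2]);print(z0)
cv2.imwrite("pics/w6c.png",cv2.resize(p[75:130,250:315],None,fx=8,fy=8,interpolation=2))
E
```

```text
9.825 [0.51785974 0.17714897 0.1495216 ] [-5.17497064e-04  6.79348355e-01  7.33815386e-01 -7.23502390e-04] [ 0.18711177  0.26234708 -5.38360719] [ 0.00294669 -0.07243299  0.00892597] 0.5992365670628501
0.14281545454564212
```

View pics/w6c.png

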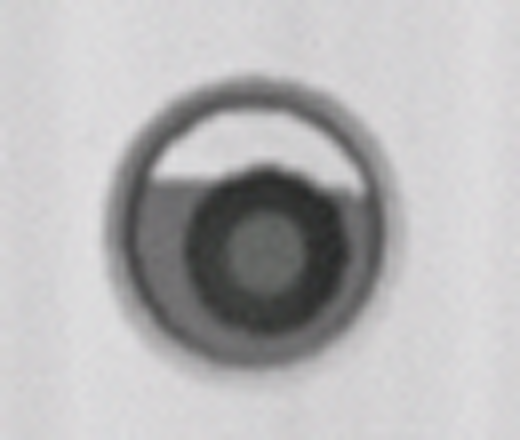

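Pin is about +0.5 mm x and -1 mm y from the hole centre; correcting and going on down.

Request:
play_rows(deltas=[[[0.0005, -0.001, 0], 0], [[0.0005, -0.001, -0.003], 0], [[0.0005, -0.001, -0.006], 0], [[0.0005, -0.001, -0.009], 0], [[0.0005, -0.001, -0.012], 0]])

```text
time: 10.5
tool_pos: [0.5188, 0.1762, 0.1383]
tool_rot: [-0.0, 0.679, 0.734, -0.0]
contact_force: [-0.2, -0.9, -6.4]
gripper_width: 0.595
```

```bash
python3 - <<'E'
from h import *
s=status.state();print(s["time"],s["tool_pos"],s["tool_rot"],s["contact_force"],s["ft_torque"],s["gripper_width"])
p,d,c,P=snap("wrist","w7")
z0=np.nanmedian(P[60:160,180:260,2]);print(z0)
cv2.imwrite("pics/w7c.png",cv2.resize(p[75:130,250:315],None,fx=8,fy=8,interpolation=2))
E
```

```text
10.5 [0.51881688 0.1762253  0.13825834] [-5.31525013e-05  6.79369840e-01  7.33796029e-01 -7.16214669e-05] [-0.16748228 -0.89879491 -6.37129974] [-0.04070637  0.06124246 -0.03009179] 0.5946434649895861
0.13144793750758213
```

View pics/w7c.png

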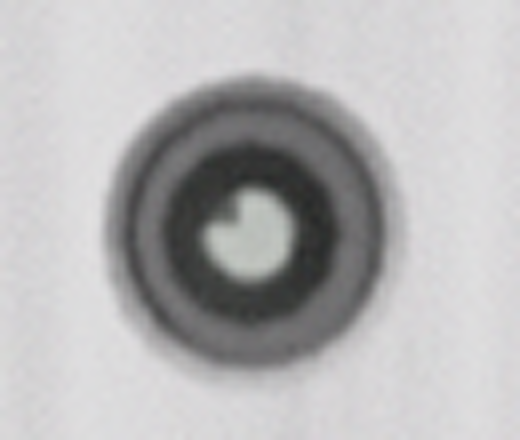

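The pin is centred in the hole. Continue.

Request:
play_rows(deltas=[[[0, 0, -0.003], 0], [[0, 0, -0.006], 0], [[0, 0, -0.009], 0], [[0, 0, -0.012], 0], [[0, 0, -0.012], 0]])

```text
time: 11.18
tool_pos: [0.5186, 0.1762, 0.1261]
tool_rot: [-0.0, 0.679, 0.734, -0.0]
contact_force: [-0.3, 0.7, -5.1]
gripper_width: 0.596
```

Request:
play_rows(deltas=[[[0, 0, -0.001], 0], [[0, 0, -0.002], 0], [[0, 0, -0.003], 0], [[0, 0, -0.003], 0]])

```text
time: 11.68
tool_pos: [0.5188, 0.1762, 0.1235]
tool_rot: [-0.0, 0.679, 0.734, -0.0]
contact_force: [0.3, -0.3, -4.4]
gripper_width: 0.595
```

```bash
python3 - <<'E'
from h import *
s=status.state();print(s["time"],s["tool_pos"],s["tool_rot"],s["contact_force"],s["ft_torque"],s["gripper_width"])
p,d,c,P=snap("wrist","w8")
z0=np.nanmedian(P[60:160,180:260,2]);print(z0)
cv2.imwrite("pics/w8c.png",cv2.resize(p[75:130,250:315],None,fx=8,fy=8,interpolation=2))
E
```

```text
11.675 [0.51881362 0.17624046 0.12345024] [-6.30019843e-05  6.79359476e-01  7.33805624e-01 -7.24358378e-05] [ 0.27470224 -0.25092329 -4.4148261 ] [-0.02858803 -0.01054166 -0.02196703] 0.5951810374136272
0.11666177810160239
```

View pics/w8c.png

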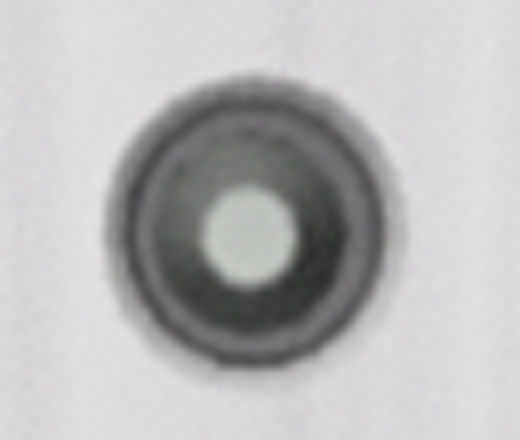

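Request:
play_rows(deltas=[[[0, 0, -0.0005], 0], [[0, 0, -0.001], 0], [[0, 0, -0.001], 0]])

```text
time: 12.1
tool_pos: [0.519, 0.1763, 0.1231]
tool_rot: [0.0, 0.679, 0.734, 0.0]
contact_force: [-2.2, -0.5, -1.0]
gripper_width: 0.597
```

Request:
play_rows(deltas=[[[0, 0, -0.0005], 0], [[0, 0, -0.001], 0], [[0, 0, -0.001], 0]])

```text
time: 12.48
tool_pos: [0.519, 0.1763, 0.123]
tool_rot: [0.0, 0.679, 0.734, -0.0]
contact_force: [-6.4, -1.3, 4.9]
gripper_width: 0.597
```

Contact at plate top about 116 mm, which is home. Release gently and rise to look at the wing.

Request:
play_rows(deltas=[[[0, 0, 0.0005], 0], [[0, 0, 0.0005], 0], [[0, 0, 0.0005], 0], [[0, 0, 0.0005], 0], [[0, 0, 0.0005], 0]], grip=1)

```text
time: 13.1
tool_pos: [0.5189, 0.1762, 0.122]
tool_rot: [-0.0, 0.679, 0.734, 0.0]
contact_force: [-0.2, 0.0, -0.2]
gripper_width: 1.003
```

Request:
play_rows(deltas=[[[0, 0, 0.01], 0], [[0, 0, 0.04], 0], [[0, 0, 0.08], 0], [[0, 0, 0.12], 0], [[0, 0, 0.16], 0]])

```text
time: 13.72
tool_pos: [0.5188, 0.1763, 0.2843]
tool_rot: [0.0, 0.679, 0.734, 0.0]
contact_force: [-0.0, -0.1, 1.3]
gripper_width: 1.003
```

Request:
play_rows(deltas=[[[0, -0.02, 0.02], 0], [[0, -0.02, 0.02], 0], [[0, -0.02, 0.02], 0], [[0, -0.02, 0.02], 0]])

```text
time: 14.22
tool_pos: [0.5181, 0.1561, 0.2997]
tool_rot: [-0.001, 0.679, 0.734, -0.001]
contact_force: [0.4, -0.3, -0.2]
gripper_width: 0.997
```

```bash
python3 - <<'E'
from h import *
s=status.state();print(s["time"],s["tool_pos"],s["tool_rot"],s["contact_force"],s["joint_pos"])
p,d,c,P=snap("wrist","w9")
o=headfit(P,(.519,.179),zb=.078);print(o)
m=(np.hypot(P[...,0]-.519,P[...,1]-.179)<.03)&(P[...,2]>.178); print(m.sum(),rect(P[m][:,:2]),P[m].mean(0))
cv2.imwrite("pics/w9c.png",cv2.resize(p[60:260,180:380],None,fx=3,fy=3,interpolation=2))
E
```

```text
14.225 [0.51806959 0.15612105 0.29967738] [-0.0012225   0.67939417  0.73377107 -0.00144495] [ 0.44914297 -0.30312092 -0.22093653] [ 1.55064237e-01 -1.77587971e-01  1.72027156e+00  1.26494790e-04
  1.60269239e+00  7.81483834e-02]
{'plate': (np.int64(17767), ((519.9691162109375, 178.55322265625), (104.28129577636719, 172.71102905273438), 4.460178375244141), np.float64(0.038144489976255816), np.float64(0.5191275502539607), np.float64(0.19864487316454404)), 'hub': (np.int64(2090), ((519.9524536132812, 178.46495056152344), (52.00591278076172, 40.201820373535156), 4.467262268066406), np.float64(0.07404383088880519), np.float64(0.5200082636926082), np.float64(0.18166669843809585)), 'wing': (np.int64(970), ((520.1006469726562, 178.7949676513672), (16.188459396362305, 39.74140930175781), 5.5563740730285645), np.float64(0.10461717657591511), np.float64(0.5197524025761415), np.float64(0.1799430110008723))}
13139 ((519.3945922851562, 173.11245727539062), (44.4027099609375, 42.05530548095703), 47.67948913574219) [0.52052599 0.17048205 0.36901992]
```

View pics/w9c.png

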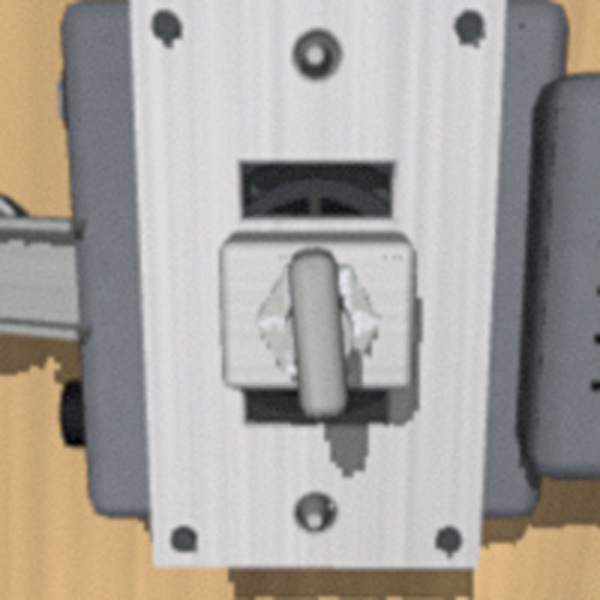

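```bash
cat >> h.py <<'E'
def wing(P,g=(.52,.1785),lo=.178,hi=.19):
    x,y,z=P[...,0],P[...,1],P[...,2]
    m=(np.hypot(x-g[0],y-g[1])<.026)&(z>lo)&(z<hi); q=P[m]
    if m.sum()<20: return m.sum()
    a=q[:,:2]-q[:,:2].mean(0); w,v=np.linalg.eigh(np.cov(a.T)); l=v[:,1]
    return m.sum(),q.mean(0),q[:,2].max(),"long axis deg",np.degrees(np.arctan2(l[1],l[0]))%180,rect(q[:,:2])
E
python3 - <<'E'
from h import *
p,d,c,P=load("w9")
for lo in(.176,.179,.181): print(wing(P,lo=lo))
E
```

```text
(np.int64(944), array([0.51978588, 0.17960747, 0.18222098]), np.float64(0.18555556053687855), 'long axis deg', np.float64(99.49059300766221), ((520.1182861328125, 178.81158447265625), (16.140701293945312, 39.58043670654297), 3.710024356842041))
(np.int64(864), array([0.51976385, 0.17958537, 0.18264525]), np.float64(0.18555556053687855), 'long axis deg', np.float64(99.27774665715381), ((519.0335083007812, 178.57540893554688), (13.696825981140137, 39.9256706237793), 9.42360782623291))
(np.int64(762), array([0.51971562, 0.1793174 , 0.18297188]), np.float64(0.18555556053687855), 'long axis deg', np.float64(99.48377360422448), ((519.7638549804688, 178.44297790527344), (11.613298416137695, 38.122554779052734), 7.783479690551758))
```

Both pins show through the holes, so the head is seated. The wing's long axis is about 98.5° world. I'll pre-turn the wrist half a turn counterclockwise, giving room for a full clockwise sweep.

Request:
play_rows(deltas=[[[0, 0, 0], 0.18], [[0, 0, 0], 0.36], [[0, 0, 0], 0.54], [[0, 0, 0], 0.72], [[0, 0, 0], 0.9]])

```text
time: 14.9
tool_pos: [0.5185, 0.1564, 0.3008]
tool_rot: [-0.001, 0.29, 0.957, -0.0]
contact_force: [0.2, 0.3, -0.2]
gripper_width: 0.999
```

Request:
play_rows(deltas=[[[0, 0, 0], 0.18], [[0, 0, 0], 0.36], [[0, 0, 0], 0.54], [[0, 0, 0], 0.72], [[0, 0, 0], 0.9]])

```text
time: 15.52
tool_pos: [0.5185, 0.1565, 0.3008]
tool_rot: [-0.001, -0.156, 0.988, 0.0]
contact_force: [0.4, 0.8, 0.7]
gripper_width: 1.001
```

Request:
play_rows(deltas=[[[0, 0, 0], 0.18], [[0, 0.02, 0], 0.36], [[0, 0.04, 0], 0.54], [[0, 0.04, 0], 0.72], [[0, 0.04, 0], 0.9]])

```text
time: 16.15
tool_pos: [0.5184, 0.1967, 0.3008]
tool_rot: [-0.001, -0.57, 0.822, 0.0]
contact_force: [0.3, 0.0, -0.2]
gripper_width: 1.001
```

Request:
play_rows(deltas=[[[0, 0, 0], 0.18], [[0, 0, 0], 0.36], [[0, 0, 0], 0.5], [[0, 0, 0], 0.5]])

```text
time: 16.65
tool_pos: [0.5185, 0.1964, 0.301]
tool_rot: [0.001, 0.753, -0.658, -0.001]
contact_force: [-1.1, -0.3, 0.5]
gripper_width: 0.998
```

```bash
python3 - <<'E'
from h import *
s=status.state();r=s["tool_rot"];print(s["time"],s["tool_pos"],r,s["joint_pos"],"tool y deg",np.degrees(2*np.arctan2(r[2],r[1]))-90)
p,d,c,P=snap("wrist","w10")
print(headfit(P,(.519,.179),zb=.078))
for lo in(.176,.179,.181): print(wing(P,lo=lo))
E
```

```text
16.65 [0.51852604 0.19638764 0.30096881] [ 6.95386012e-04  7.52897599e-01 -6.58137098e-01 -5.30759328e-04] [ 2.27799029e-01 -1.46561549e-01  1.69061985e+00  4.77379595e-05
  1.59928329e+00 -3.04790443e+00] tool y deg -172.31594155233563
{'plate': (np.int64(17394), ((519.647216796875, 178.29348754882812), (104.34419250488281, 172.5028839111328), 4.495158672332764), np.float64(0.038166496749995324), np.float64(0.5210583377836349), np.float64(0.158528650641986)), 'hub': (np.int64(2018), ((519.7684326171875, 178.20077514648438), (51.933040618896484, 40.249359130859375), 4.361645221710205), np.float64(0.0740495681056421), np.float64(0.5236606358229114), np.float64(0.17459510763387381)), 'wing': (np.int64(942), ((519.6883544921875, 177.98654174804688), (16.310073852539062, 39.737815856933594), 7.837090969085693), np.float64(0.1047720938514282), np.float64(0.5200269694918056), np.float64(0.1768125352551443))}
(np.int64(917), array([0.51986137, 0.17714146, 0.18231564]), np.float64(0.18577732292409982), 'long axis deg', np.float64(99.46768756706166), ((519.6853637695312, 177.94972229003906), (16.276100158691406, 39.64289093017578), 6.629570484161377))
(np.int64(835), array([0.51985519, 0.17721415, 0.18276366]), np.float64(0.18577732292409982), 'long axis deg', np.float64(99.51040684327674), ((518.6498413085938, 177.45762634277344), (13.955924987792969, 38.92428207397461), 7.49312686920166))
(np.int64(744), array([0.51993794, 0.17747319, 0.18308261]), np.float64(0.18577732292409982), 'long axis deg', np.float64(99.3866715417367), ((519.9915771484375, 177.87701416015625), (11.446771621704102, 38.4271240234375), 9.589259147644043))
```

View pics/w10.png

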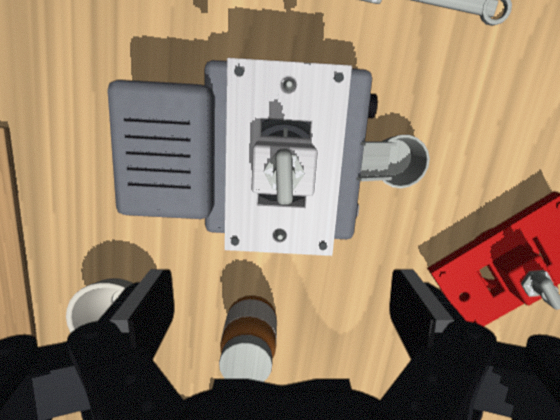

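Averaging the two opposite views: screw axis (0.5198,0.1784), wing thickness direction 9.4°. Descending to TCP z of about 0.162.

Request:
play_rows(deltas=[[[0.0013, -0.018, 0], 0.03], [[0.0013, -0.018, -0.03], 0.03], [[0.0013, -0.018, -0.06], 0.03], [[0.0013, -0.018, -0.09], 0.03], [[0.0013, -0.018, -0.09], 0.03]])

```text
time: 17.32
tool_pos: [0.5182, 0.1779, 0.2086]
tool_rot: [0.003, 0.763, -0.647, -0.002]
contact_force: [-0.6, -0.6, 0.5]
gripper_width: 1.0
```

Request:
play_rows(deltas=[[[0, 0, -0.02], 0], [[0, 0, -0.04], 0], [[0, 0, -0.048], 0], [[0, 0, -0.048], 0], [[0, 0, -0.048], 0]])

```text
time: 17.95
tool_pos: [0.5207, 0.1783, 0.1648]
tool_rot: [-0.001, 0.763, -0.646, 0.0]
contact_force: [-0.3, 0.1, -0.1]
gripper_width: 0.996
```

```bash
python3 - <<'E'
from h import *
s=status.state();r=s["tool_rot"];print(s["time"],s["tool_pos"],r,s["contact_force"],s["joint_pos"][5],"tool y deg",np.degrees(2*np.arctan2(r[2],r[1]))-90)
p,d,c,P=snap("wrist","w11")
print(wing(P,lo=.179))
E
```

```text
17.95 [0.52066859 0.17834092 0.16480058] [-5.01901449e-04  7.63085733e-01 -6.46296953e-01  4.01154419e-04] [-0.25865146  0.1179082  -0.08743614] -3.112177610112095 tool y deg -170.5259926953649
(np.int64(2750), array([0.51994624, 0.1760605 , 0.1827412 ]), np.float64(0.18539702651094697), 'long axis deg', np.float64(99.30411479797255), ((518.9793701171875, 177.61558532714844), (12.879247665405273, 39.73188400268555), 9.071907043457031))
```

View pics/w11.png

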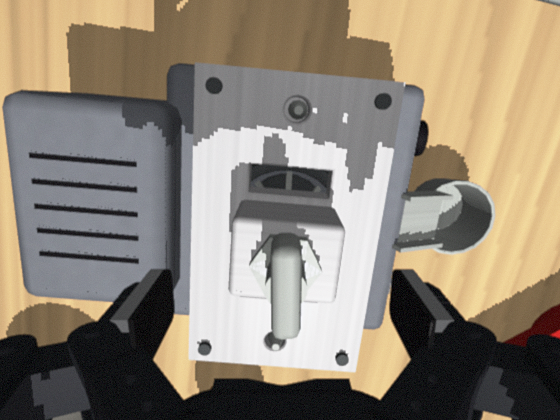

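Wing sits between the pads at (287,285), aligned. Close.

Request:
play_rows(deltas=[[[0, 0, -0.001], 0], [[0, 0, -0.001], 0], [[0, 0, -0.001], 0], [[0, 0, -0.001], 0], [[0, 0, -0.001], 0]], grip=-1)

```text
time: 18.62
tool_pos: [0.5199, 0.1782, 0.1632]
tool_rot: [0.0, 0.763, -0.646, -0.0]
contact_force: [-3.6, -1.2, 1.5]
gripper_width: 0.123
```

Request:
play_rows(deltas=[[[0, 0, 0], 0], [[0, 0, 0], 0], [[0, 0, 0], 0]])

```text
time: 19.0
tool_pos: [0.5199, 0.1782, 0.1631]
tool_rot: [0.0, 0.763, -0.646, -0.0]
contact_force: [-4.8, -0.7, 3.6]
gripper_width: 0.124
```

```bash
cat >> h.py <<'E'
def st():
    s=status.state();r=s["tool_rot"];print(round(s["time"],2),s["tool_pos"].round(4),"F",s["contact_force"].round(2),"M",s["ft_torque"].round(3),"q6",round(s["joint_pos"][5],3),"w",round(s["gripper_width"],3),"tool y deg",np.degrees(2*np.arctan2(r[2],r[1])).round(2)-90)
E
python3 -c "
from h import *
st()"
```

```text
19.0 [0.5199 0.1782 0.1631] F [-4.83 -0.72  3.56] M [-0.225  0.708 -0.024] q6 -3.112 w 0.124 tool y deg -170.51999999999998
```

Request:
play_rows(deltas=[[[0, 0, 0], -0.1], [[0, 0, 0], -0.2], [[0, 0, 0], -0.3], [[0, 0, 0], -0.4], [[0, 0, -0.0001], -0.5]])

```text
time: 19.62
tool_pos: [0.5198, 0.1782, 0.163]
tool_rot: [-0.0, -0.578, 0.816, 0.0]
contact_force: [-3.8, -1.8, 3.7]
gripper_width: 0.123
```

```bash
python3 -c "
from h import *
st()
snap('wrist','w12')"
```

```text
19.62 [0.5198 0.1782 0.163 ] F [-3.84 -1.79  3.66] M [-0.181  0.623  0.092] q6 -2.609 w 0.123 tool y deg 160.66
```

View pics/w12.png

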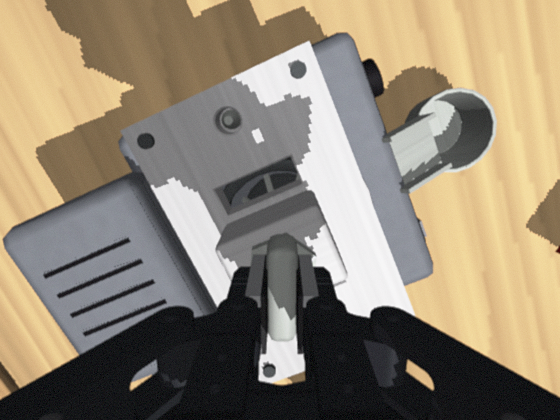

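Wing follows, with Mz about 0.09 N·m, which is the screw friction. Continue.

Request:
play_rows(deltas=[[[0, 0, 0], -0.1], [[0, 0, 0], -0.2], [[0, 0, 0], -0.3], [[0, 0, 0], -0.4], [[0, 0, -0.0001], -0.5]])

```text
time: 20.3
tool_pos: [0.5197, 0.1784, 0.1629]
tool_rot: [-0.001, -0.359, 0.933, 0.0]
contact_force: [-5.1, -1.0, 4.8]
gripper_width: 0.123
```

```bash
python3 -c "
from h import *
st()"
```

```text
20.3 [0.5197 0.1784 0.1629] F [-5.08 -0.95  4.78] M [-0.143  0.932  0.091] q6 -2.111 w 0.123 tool y deg 132.09
```

Request:
play_rows(deltas=[[[0, 0, 0], -0.08], [[0, 0, 0], -0.16], [[0, 0, 0], -0.24], [[0, 0, 0], -0.32], [[0, 0, -0.0001], -0.4]])

```text
time: 20.92
tool_pos: [0.5196, 0.1785, 0.1628]
tool_rot: [-0.001, -0.167, 0.986, 0.0]
contact_force: [-5.9, -0.0, 4.2]
gripper_width: 0.129
```

```bash
python3 -c "
from h import *
st()"
```

```text
20.93 [0.5196 0.1785 0.1628] F [-5.88 -0.04  4.23] M [-0.058  0.98   0.071] q6 -1.711 w 0.129 tool y deg 109.22
```

Request:
play_rows(deltas=[[[0, 0, 0], -0.06], [[0, 0, 0], -0.12], [[0, 0, 0], -0.18], [[0, 0, 0], -0.24]])

```text
time: 21.42
tool_pos: [0.5195, 0.1786, 0.1627]
tool_rot: [-0.001, -0.048, 0.999, 0.0]
contact_force: [-5.8, 0.2, 3.6]
gripper_width: 0.124
```

```bash
python3 -c "
from h import *
st()"
```

```text
21.43 [0.5195 0.1786 0.1627] F [-5.79  0.16  3.56] M [0.018 0.901 0.043] q6 -1.472 w 0.124 tool y deg 95.5
```

Request:
play_rows(deltas=[[[0, 0, 0], -0.06], [[0, 0, 0], -0.12], [[0, 0, 0], -0.18]])

```text
time: 21.8
tool_pos: [0.5182, 0.1785, 0.1627]
tool_rot: [-0.003, 0.04, 0.999, -0.0]
contact_force: [-10.2, -0.7, 7.3]
gripper_width: 0.124
```

```bash
python3 -c "
from h import *
st()
snap('wrist','w13')"
```

```text
21.8 [0.5182 0.1785 0.1627] F [-10.2   -0.65   7.3 ] M [-0.13   1.765  1.772] q6 -1.296 w 0.124 tool y deg 85.46000000000001
```

View pics/w13.png

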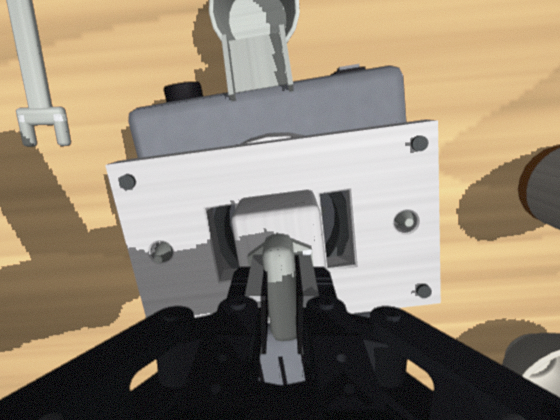

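Mz jumped to 1.77 N·m between tool angles 95° and 85°, so the stop is reached. Measuring head and wing.

```bash
cat >> h.py <<'E'
def seat(P):
    x,y,z=P[...,0],P[...,1],P[...,2]
    m=(np.hypot(x-.52,y-.1785)<.115)&(abs(z-.116)<.004)
    q=P[m];A=np.c_[q[:,:2],np.ones(len(q))];k=np.linalg.lstsq(A,q[:,2],rcond=None)[0]
    print("plate z",np.median(z[m]).round(4),"slope",k[:2].round(4),rect(q[:,:2]),m.sum())
E
python3 -c "
from h import *
p,d,c,P=load('w13'); seat(P); print(wing(P,lo=.176,hi=.187))
p,d,c,P=load('w12'); seat(P); print(wing(P,lo=.176,hi=.187))
p,d,c,P=snap('top','t13'); seat(P-[0,0,.0024])
p,d,c,P=snap('wrist','w14'); seat(P);st()
"
```

```text
plate z 0.1163 slope [-0.0003  0.0007] ((519.4488525390625, 178.55169677734375), (104.89306640625, 173.23133850097656), 3.0418784618377686) 38101
(np.int64(3649), array([0.51454068, 0.17869096, 0.18220139]), np.float64(0.18698972747762937), 'long axis deg', np.float64(0.5969133895570167), ((517.4376831054688, 180.04705810546875), (35.35778045654297, 33.18414306640625), 37.09432601928711))
plate z 0.1162 slope [0.001  0.0003] ((520.5101928710938, 178.71205139160156), (104.48216247558594, 172.74887084960938), 4.6097846031188965) 34558
(np.int64(3693), array([0.51913847, 0.17411016, 0.18239572]), np.float64(0.1869980920091075), 'long axis deg', np.float64(70.7078708706797), ((518.4893798828125, 177.10577392578125), (34.14682388305664, 34.75800323486328), 19.511316299438477))
plate z 0.1159 slope [0.001  0.0004] ((519.9488525390625, 179.17776489257812), (102.68425750732422, 173.07249450683594), 1.0543140172958374) 838
plate z 0.1163 slope [-0.0003  0.0006] ((519.4273071289062, 178.4829559326172), (104.83969116210938, 172.87539672851562), 3.0836246013641357) 38118
21.95 [0.5182 0.1785 0.1627] F [-11.28  -1.15   7.01] M [-0.163  1.774  1.672] q6 -1.298 w 0.122 tool y deg 85.6
```

Stop reached; the head is still seated (yaw 3.05° against the pins' 4.55°, level) and the grip has flexed a few degrees. Backing off.

Request:
play_rows(deltas=[[[0.0003, 0, 0], 0.08], [[0.0006, 0, 0], 0.18], [[0.0006, 0, 0], 0.28], [[0.0006, 0, 0], 0.38], [[0.0006, 0, 0], 0.48]])

```text
time: 22.58
tool_pos: [0.5198, 0.1782, 0.1628]
tool_rot: [-0.001, -0.199, 0.98, 0.0]
contact_force: [-7.8, -0.8, 5.9]
gripper_width: 0.128
```

```bash
python3 -c "
from h import *
st()"
```

```text
22.57 [0.5198 0.1782 0.1628] F [-7.82 -0.84  5.9 ] M [-0.314  1.223 -0.114] q6 -1.777 w 0.128 tool y deg 112.96000000000001
```

Request:
play_rows(deltas=[[[0, 0, 0.0001], 0.1], [[0, 0, 0.0001], 0.2], [[0, 0, 0.0001], 0.3], [[0, 0, 0.0001], 0.4], [[0, 0, 0.0001], 0.5]])

```text
time: 23.2
tool_pos: [0.5199, 0.178, 0.1629]
tool_rot: [-0.001, -0.435, 0.9, 0.0]
contact_force: [-6.7, -1.6, 5.3]
gripper_width: 0.122
```

Request:
play_rows(deltas=[[[0, 0, 0.0001], 0.1], [[0, 0, 0.0001], 0.2], [[0, 0, 0.0001], 0.3], [[0, 0, 0.0001], 0.4], [[0, 0, 0.0002], 0.5]])

```text
time: 23.82
tool_pos: [0.5201, 0.1779, 0.1631]
tool_rot: [-0.001, -0.644, 0.765, 0.0]
contact_force: [-6.2, -2.1, 4.5]
gripper_width: 0.124
```

Request:
play_rows(deltas=[[[0, 0, 0], 0.06], [[0, 0, 0], 0.12], [[0, 0, 0], 0.12]])

```text
time: 24.2
tool_pos: [0.5202, 0.1779, 0.1631]
tool_rot: [-0.001, -0.688, 0.726, 0.0]
contact_force: [-6.3, -2.6, 4.4]
gripper_width: 0.122
```

```bash
python3 -c "
from h import *
st()
p,d,c,P=snap('wrist','w15'); seat(P)
cv2.imwrite('pics/w15c.png',cv2.resize(p[180:400,200:370],None,fx=3.5,fy=2.7,interpolation=2))
"
```

```text
24.2 [0.5202 0.1779 0.1631] F [-6.33 -2.6   4.39] M [-0.358  0.926  0.051] q6 -2.894 w 0.122 tool y deg 176.98000000000002
plate z 0.1162 slope [ 0.0002 -0.0009] ((520.8306274414062, 178.51937866210938), (104.74978637695312, 172.95962524414062), 4.4616780281066895) 33360
```

View pics/w15.png

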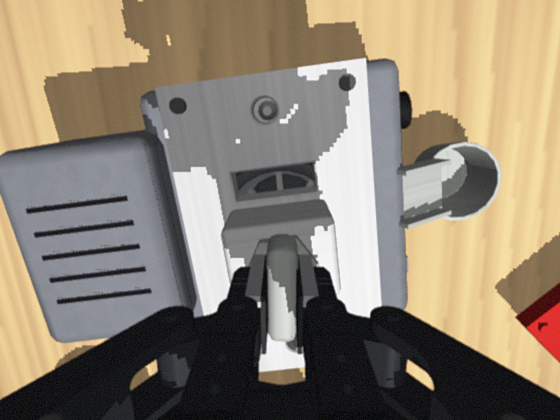

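```bash
cat > wa.py <<'E'
from h import *
def wang(f):
    p,d,c,P=load(f)
    v=p.max(2).astype(int); x,y,z=P[...,0],P[...,1],P[...,2]
    m=(np.hypot(x-.52,y-.1783)<.03)&(z>.1805)&(z<.188)&(v>95)
    m=cv2.morphologyEx(m.astype(np.uint8),cv2.MORPH_OPEN,np.ones((3,3)))
    n,l,s,_=cv2.connectedComponentsWithStats(m); k=1+s[1:,4].argmax(); m=l==k
    q=P[m][:,:2]; 
    a=q-q.mean(0);w,V=np.linalg.eigh(np.cov(a.T));L=V[:,1]
    r=status.state()
    im=p.copy(); im[m]=(0,0,255); cv2.imwrite("pics/wa_%s.png"%f,im[150:400,180:400])
    return m.sum(),np.degrees(np.arctan2(L[1],L[0]))%180,rect(q)
if __name__=="__main__":
    for f in("w10","w11","w12","w13","w15"): print(f,wang(f))
E
python3 wa.py
```

```text
w10 (np.int64(743), np.float64(99.35246505843966), ((520.0032958984375, 178.11886596679688), (10.851962089538574, 37.90501403808594), 8.153063774108887))
w11 (np.int64(2497), np.float64(99.23387448864702), ((519.6256103515625, 177.9408721923828), (11.242338180541992, 39.22328186035156), 8.366616249084473))
w12 (np.int64(2216), np.float64(71.64124965326917), ((520.6282348632812, 178.3922119140625), (39.655452728271484, 10.295944213867188), 71.4505844116211))
w13 (np.int64(1791), np.float64(177.55405760458657), ((518.3027954101562, 178.2013702392578), (37.303409576416016, 10.690958023071289), 0.022133275866508484))
w15 (np.int64(2350), np.float64(87.20976582294001), ((520.9729614257812, 177.90524291992188), (38.77547073364258, 10.29097843170166), 88.33182525634766))
```

View pics/wa_w15.png

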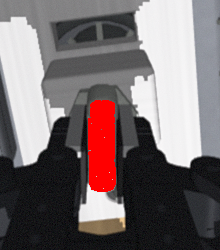

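View pics/wa_w13.png

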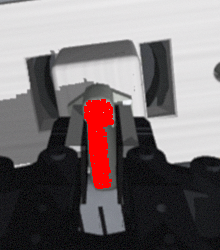

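```bash
python3 -c "
from h import *
a=load('w13')[0]; b=load('w15')[0]
f=lambda p:cv2.resize(p[220:390,230:340],None,fx=3.5,fy=3.5,interpolation=2)
cv2.imwrite('pics/cmp.png',np.hstack([f(a),f(b)]))"
```

```text
(no output)
```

View pics/cmp.png

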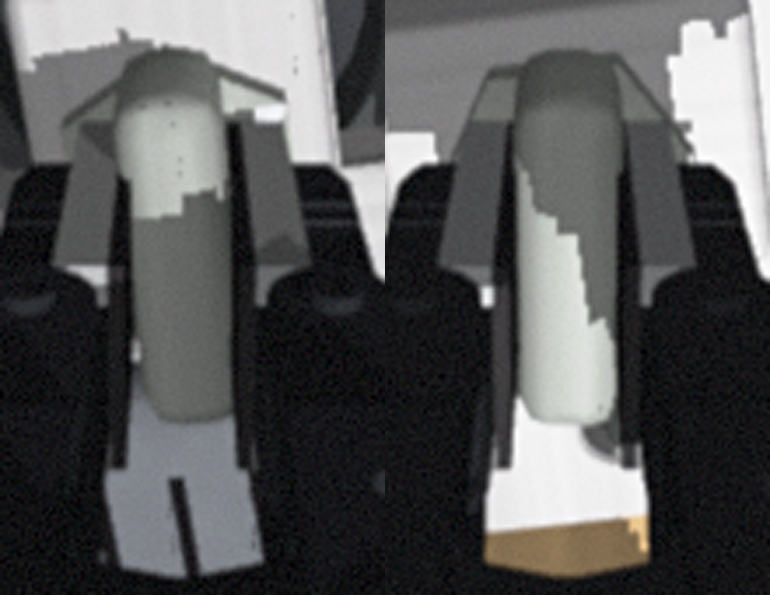

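At the stop the wing stood about 179° world with the head at 3.05°. It is now about 87.4° with the head at 4.46°, so roughly 83–87° backed off. Adding 5° more.

Request:
play_rows(deltas=[[[0, 0, 0], 0.05], [[0, 0, 0], 0.09], [[0, 0, 0], 0.09], [[0, 0, 0], 0.09], [[0, 0, 0], 0.09]])

```text
time: 24.88
tool_pos: [0.5202, 0.1779, 0.1631]
tool_rot: [0.001, 0.72, -0.694, -0.0]
contact_force: [-6.2, -2.3, 4.1]
gripper_width: 0.121
```

```bash
python3 -c "
from wa import *
st()
p,d,c,P=snap('wrist','w16'); seat(P); print(wang('w16'))
st()
p0=load('scene1'); p,d,c,P=snap('scene','s16')
for nm in ('catch_cup','spanner','brush','jar','flask','mortar','bobbin'):
    print(nm,[(round(o['confidence'],2),o['box']) for o in boxes_of('scene',nm)[:2]])
"
```

```text
24.88 [0.5202 0.1779 0.1631] F [-6.21 -2.29  4.1 ] M [-0.341  0.966  0.025] q6 -2.984 w 0.121 tool y deg -177.88
plate z 0.1162 slope [ 0.0002 -0.001 ] ((520.65869140625, 178.58023071289062), (104.7170181274414, 173.107177734375), 4.524728298187256) 33281
(np.int64(2392), np.float64(92.55766499046133), ((520.9739990234375, 177.8573760986328), (10.624507904052734, 39.16999435424805), 2.538005828857422))
24.93 [0.5202 0.1779 0.1631] F [-6.09 -1.55  3.83] M [-0.372  0.979  0.008] q6 -2.984 w 0.128 tool y deg -177.88
catch_cup [(0.6, [279.0, 169.4, 296.0, 188.4])]
spanner [(0.71, [224.9, 198.8, 268.0, 237.5]), (0.54, [135.3, 301.5, 168.2, 341.0])]
brush [(0.8, [314.2, 279.6, 360.3, 328.9])]
jar [(0.76, [368.0, 144.3, 386.5, 182.3])]
flask [(0.77, [135.6, 301.8, 169.8, 343.0])]
mortar [(0.87, [404.2, 179.0, 443.3, 206.6])]
bobbin [(0.84, [192.6, 334.7, 224.2, 378.2])]
```

View pics/s16.png

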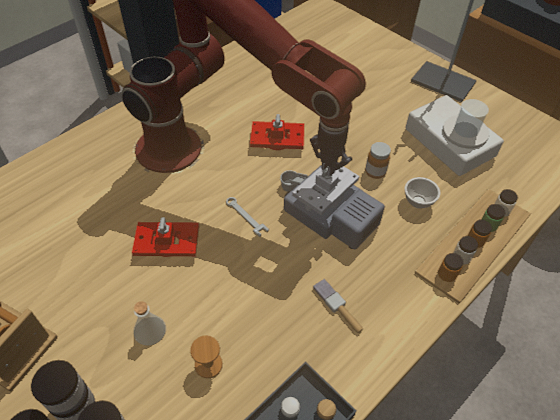

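```bash
python3 -c "
from h import *
print(ticket.job_done()); st()"
```

```text
the job is handed in; nothing more can be done
None
the job is handed in; nothing more can be done
```

The head is on the mill and the adjuster is backed off about a quarter turn, with the gripper still holding it. I handed the job in at about 25 s; it gave no verdict.

- **Seating:** I gripped the grey head by its hub flats and lowered it over the pins, using the view of one pin through its hole to correct the alignment. In the last check the plate top was at 116.2 mm (116 mm is home). It was level, centred within about 1.5 mm, and turned 4.5° against the pins' 4.55°.
- **Stop:** Turning clockwise, the torque rose from about 0.05 to 1.8 N·m and the wing stopped following the fingers. I took that as the burrs touching. The joint angle cannot be read directly. The wing flexed or slipped a few degrees in the grip there, and the head turned about 1.5° against the pins, then came back.
- **Quarter turn:** From the wrist camera, the wing stands 88 to 92° off its stop. The lower figure assumes the stop lies exactly along the head's x axis, and the higher one comes from the wing angle I measured at the stop. The grip was closed on the wing, and tool pose and forces were steady.
- **Other things:** In the last scene view the cup, spanner, brush, jar, mortar and bobbin are in the boxes they had at the start. The flask was misdetected at the start, but by eye it stands where it did. The red look-alikes were not touched.

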